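# Close up the loaded cheese press

## Task

The blue mould in the cheese press is already loaded. Put the white lid on it, knob up, so that it sits level with the plug fully down on the cheese, then swing the press arm down by its red bar until its black foot rests on the lid's knob, and let go. Leave the small cheese, the cup and the brush where they are.

Things in the scene. Friction and masses are not known exactly. Their poses are not given: they have to be found in the camera images.
- lid: Round white plastic lid, lying loose on the table, knob up. From below: plug 80 mm diameter, 12 mm high; flange 112 mm diameter, 8 mm thick; round brown wooden knob on top 28 mm diameter, 30 mm high (50 mm in all). Origin: centre of the plug's underside; z up through the knob. 0.1 to 0.2 kg.
- press: Cheese press, fixed: dark board 250 x 150 x 20 mm with a round blue mould (104 mm outside, 94 mm inside diameter, rim 70 mm above the table), a white cheese in it, top 10 mm below the rim. Origin: on the table under the mould's centre; x points to the hinge posts, z up. Two steel posts, 142 mm high, at x = 100, y = +-60 mm.
- seat (a point): Centre of the cheese's top inside the mould, 60 mm above the table: the lid's origin belongs here. With the lid on, its flange stands 2 mm above the rim and its knob's top is 110 mm above the table.
- press_arm (a joint): Arm's hinge angle (rad): 0 = level, foot on the knob of a seated lid; grows as it swings up; 1.57 = upright; range -0.12 to 1.9. Stiff (0.5 N m): stays put. A steel fork: two side bars 82 mm apart, 16 mm deep, the red grip bar at their end, halfway a crosspiece with the black foot (32 mm wide, underside 20 mm below the midline). Level: grip bar at x = -95, z = 130 mm in the press's frame.
- grip_bar (a point): Middle of the red round grip bar at the arm's end: 18 mm diameter, 82 mm free length, along the press's y axis, 195 mm from the hinge axis.
- press_hinge (a point): Middle of the arm's hinge axis, parallel to the press's y axis: 100 mm along the press's x from the mould's centre, 130 mm above the table.
- small_cheese: Small ripe yellow cheese, 84 mm diameter, 32 mm high, loose on the table; leave alone. Origin: centre of its underside.
- cup: Steel cup, 70 mm diameter, 65 mm high, loose on the table; leave alone. Origin: centre of its underside.
- brush: Hand brush about 190 mm long, lying on the table beyond the work; leave alone. Origin: under its middle.
Things that resemble listed ones, but are neither listed nor needed, are in the scene too. Of the things that look like the lid, the largest one is meant.

How it is judged (in metres and radians):
On the way, in this order (a step that is already met when the one before it is completed fails the run):
1. the lid sits level on the cheese in the mould while the press arm is still up (horizontal distance between lid and seat below 0.01 m and z of lid in the frame of seat between -0.004 and 0.004 m and angle between lid's own z axis and vertical below 0.07 rad and value of joint press_arm above 0.6 rad), for 0.2 s.
2. the press arm is down with its foot on the lid's knob (value of joint press_arm between -0.04 and 0.04 rad), for 0.2 s.
At the end, for the whole second after the job is handed in: The lid sits at rest in the mould, its plug's underside within 4 mm of the cheese's top and within 10 mm of the mould's axis, level within 0.07 rad; the press arm is down, within 0.04 rad of level, its foot on the knob (all of step 2 and horizontal distance between lid and seat below 0.01 m and z of lid in the frame of seat between -0.004 and 0.004 m and angle between lid's own z axis and vertical below 0.07 rad and linear speed of lid below 0.02 m/s); the robot touches nothing.
It fails at once if the small cheese is pushed more than 30 mm or tipped (distance of small_cheese from where it was at the start of the episode above 0.03 m or angle between small_cheese's own z axis and vertical above 0.5 rad).
It fails at once if the cup is pushed more than 30 mm or tipped (distance of cup from where it was at the start of the episode above 0.03 m or angle between cup's own z axis and vertical above 0.5 rad).
It fails at once if the brush is pushed more than 30 mm (distance of brush from where it was at the start of the episode above 0.03 m).
It also fails if it takes over 54 s, if anything falls off the work surface, if the arm or the gripper's body presses on something with over 40 N, if the wrist force passes 120 N, or if a joint passes its speed limit or range.

## Robot

A 6-joint arm with a two-finger parallel gripper is mounted at the origin on the work surface. World frame = base frame: x ahead of the robot, y to its left, z up, the work surface at z = 0. Lengths are in mm, angles in rad, forces in N, time in s.
With the tool pointing down it reaches from about 350 to 875 mm from the base axis. Payload 4.2 kg.
Tool frame: the origin (TCP) lies midway between the tips of the shut fingers; the grasp point (between the pads) lies 19 mm behind it (arm.tcp_to_grasp is the distance from the TCP to the grasp point, in mm); z points along the fingers, y is the line along which they close (so a half turn about z gives the same grasp; the last joint's range is limited). The gripper opens to 85 mm and grips with 20 to 120 N. Pads are 22 mm wide; open, the fingers measure 114 mm over their backs; the gripper's body (76 mm by 85 mm) begins 54 mm behind the grasp point. The pads swing forward as they close: fully open they stand 13 mm farther back than shut.
Start: joints at [1.436, 0.385, 0.008, 0, -1.194, -0.259], TCP at [239.779, 577.153, 231.312] pointing down, gripper open.
Joint ranges: [-3.14, 3.14], [-1.21, 2.06], [-1.07, 1.41], [-3.16, 2.05], [-2.99, -0.16], [-3.1, 3.1]. Speed limits (rad/s): [2.79, 2.79, 3.14, 3.14, 3.14, 3.14].

## Interface

Orientations are given as a unit quaternion [x, y, z, w].
In Python, from bench import arm, get_image gives the robot as it stands.
- The arm moves only by the tool drive_tool, never from a script. Its argument "deltas" is a list of rows, each a list of 2 entries, a list of its own where there are three numbers: the shift along the tool's x, y, z in cm, then the turn, a rotation vector about the tool's x, y, z in degrees. In form: [[[x, y, z], [ax, ay, az]], ...]. A call has 1 to 12 rows; each row shifts and turns the commanded pose from where the row before left it, along the tool's axes as they then stand; what a row does not reach is not made up. A row lasts 1/10 s, in which the tool goes at most 50 mm and 8.59 degrees, less where a joint would pass 70% of its speed; a pose out of reach is approached as far as the arm can. A call with a gripper value outside its range is refused whole. "claw" is the finger opening in cm, from 0 to 8.54, set as the call begins (left out, the last holds). The fingers move at their own pace and stop on an object; the grip force is fixed at half the most. Time passes only in rows, so rows that do not move let the fingers close. It gives the time, the measured TCP pose, the force, the opening and the grip force at its end, in the units of the state.
- arm.read_state(): the state, without advancing time (a new reading comes with each control period).
- get_image(name): name is "scene" or "top" or "wrist"; returns a dict with "img" (480x640x3 uint8, red, green, blue), "fx", "fy", "cx", "cy" (pixels), "eye" and "orientation" of the camera in the world; the wrist camera has in their place "mount" (4x4, takes a point from camera to tool coordinates, whose origin is the TCP and whose axes are the flange's). Camera axes: x right, y down, z forward; pixel columns grow to the right and rows downward; lengths in mm; the calibration is good to about 2 mm. A picture is of the moment at which its call begins: read the wrist's pose just before it. There is no depth.
- arm.job_done(): hands the job in; it is judged then, once.
The state is a dict: "clock": time; "joints": joint angles; "joint_vel": joint speeds; "joint_efforts": joint torques, N m; "position": TCP position; "ee_rot": TCP orientation; "contact_force": force on the tool from outside, world axes, zero at the start; "wrist_torque": the same for the moment, N m; "gripper_width": finger opening in mm; "grasp_force": force on a finger pad.
Only numpy, scipy, OpenCV 4.12 (cv2) and the standard library are available. Lean on these libraries where they do the work, as an engineer would, in place of code of your own. Each camera call takes 0.05 s, during which the arm holds its last target. There are 200 camera calls.

## Working session

There is one attempt and no reset: what is moved stays moved. The work goes in short steps, Python scripts to look and compute and a tool call to move; the robot and the scene stay as the last step left them, time stands still between calls to the robot, and variables do not carry over. Pictures are saved under pics/ and viewed, at most 11 in all, crops included, and the job is handed in when it is done.

Besides the shell and the picture viewer there is one more tool, called after ">>>" by a JSON object that holds its "api" and its "payload", one argument or row to a line. drive_tool: Moves the arm, as the interface text tells. Its arguments: {"type":"object","properties":{"deltas":{"type":"array"},"claw":{"type":"number"}},"required":["deltas"]}

```bash
mkdir -p pics; ls; cat > h.py <<'E'
import numpy as np,cv2
from scipy.spatial.transform import Rotation as R
from bench import arm,get_image
def cam(name):
    s=arm.read_state(); d=get_image(name)
    if 'mount' in d:
        T=np.eye(4);T[:3,:3]=R.from_quat(s['ee_rot']).as_matrix();T[:3,3]=s['position']
        M=T@np.array(d['mount']);d['E']=M[:3,3];d['Rm']=M[:3,:3]
    else:
        o=np.array(d['orientation']);d['Rm']=o if o.shape==(3,3) else R.from_quat(o).as_matrix();d['E']=np.array(d['eye'])
    return d
def ray(d,u,v):
    r=d['Rm']@np.array([(u-d['cx'])/d['fx'],(v-d['cy'])/d['fy'],1]);return d['E'],r/np.linalg.norm(r)
def plane(d,u,v,z):
    e,r=ray(d,u,v);return e+r*(z-e[2])/r[2]
def proj(d,p):
    q=d['Rm'].T@(np.array(p)-d['E']);return q[0]/q[2]*d['fx']+d['cx'],q[1]/q[2]*d['fy']+d['cy']
def tri(a,b):
    A=np.zeros((3,3));B=np.zeros(3)
    for e,r in(a,b):
        P=np.eye(3)-np.outer(r,r);A+=P;B+=P@e
    x=np.linalg.solve(A,B);return x,[np.linalg.norm(np.cross(x-e,r)) for e,r in(a,b)]
def save(d,n):cv2.imwrite('pics/'+n,d['img'][:,:,::-1])
E
python3 - <<'E'
from h import *
for n in('scene','top','wrist'):
    d=cam(n);save(d,n+'0.png');print(n,d['E'],d['fx'],d['cx'],d['cy'],d['Rm'].round(3).tolist())
print(arm.read_state())
E
```

```text
pics
scene [1176.71389164  695.331995    761.24959555] 563.0409212878905 309.20496010119683 245.77703054490644 [[-0.787, 0.36, -0.501], [0.617, 0.456, -0.642], [-0.003, -0.814, -0.58]]
top [ 542.49936466  -28.90058939 1360.87304472] 586.6439108585101 316.16930887958966 243.39846061864827 [[-0.023, -0.998, 0.053], [-1.0, 0.023, 0.001], [-0.002, -0.053, -0.999]]
wrist [310.71661562 548.26319684 372.85540687] 369.8601679785651 313.6823279148529 247.15591400549894 [[-0.384, -0.88, -0.278], [-0.923, 0.367, 0.114], [0.001, 0.3, -0.954]]
{'clock': 0.15, 'joints': array([ 1.43561098e+00,  3.85393092e-01,  6.97034198e-03, -3.66603655e-04,
       -1.19400537e+00, -2.58605511e-01]), 'joint_vel': array([ 0.0022833 , -0.00206456,  0.00468287,  0.00185777, -0.0013597 ,
        0.00027582]), 'joint_efforts': array([ 9.17755983e-05, -3.92677331e+01,  1.88581592e+01,  4.18862030e+00,
       -3.39463324e-03,  2.60615444e-06]), 'position': array([239.61918092, 576.77661416, 230.47473959]), 'ee_rot': array([ 9.80665072e-01, -1.95691903e-01, -1.19746844e-04,  8.24849647e-04]), 'contact_force': array([-0.20029815,  0.25476798, -0.80708851]), 'wrist_torque': array([ 0.00707715, -0.00871246, -0.00143916]), 'grasp_force': 0.0, 'gripper_width': 85.2387927095697}
```

View pics/scene0.png

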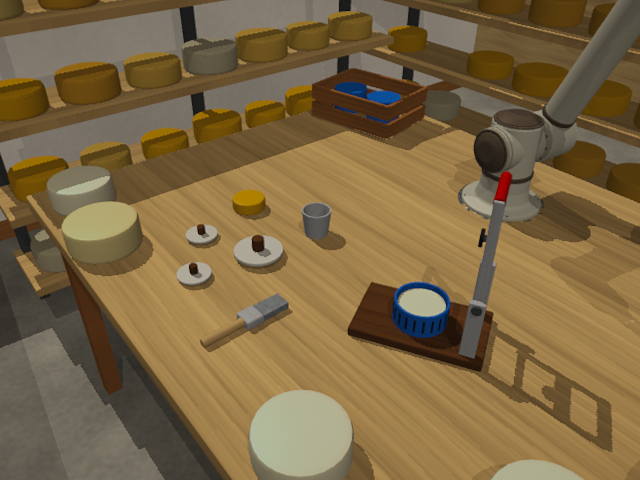

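View pics/top0.png

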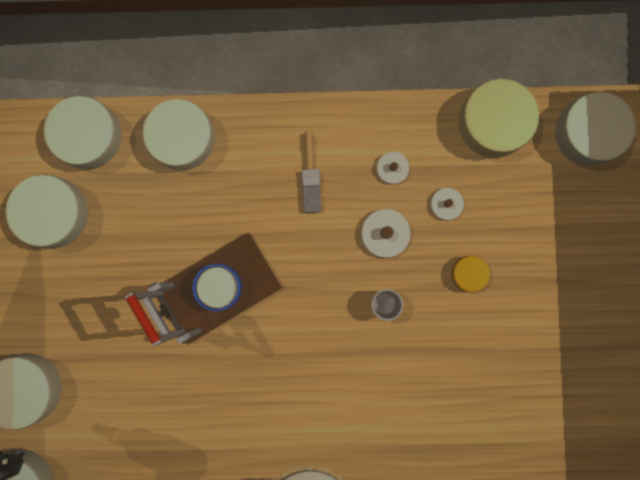

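The scene shows the large lid near (258,250) beside two small look-alikes, the press at (420,310) with its arm upright, and the red bar at (503,187). In the top view the lid is at (386,233), the mould at (217,288), the bar at (144,318), the cup at (387,305), the cheese at (472,274) and the brush at (311,175).

```bash
cat > m.py <<'E'
from h import *
def comps(m,box=None,mina=15):
    m=m.astype(np.uint8)
    if box is not None:
        k=np.zeros_like(m);x0,y0,x1,y1=box;k[y0:y1,x0:x1]=1;m=m*k
    n,l,s,c=cv2.connectedComponentsWithStats(m)
    return sorted([(int(s[i,4]),c[i].round(1).tolist(),s[i,:4].tolist(),(l==i).astype(np.uint8)) for i in range(1,n) if s[i,4]>=mina],key=lambda t:-t[0])
def masks(d):
    hsv=cv2.cvtColor(d['img'],cv2.COLOR_RGB2HSV);h,s,v=[hsv[:,:,i].astype(int) for i in range(3)]
    return dict(red=((h<6)|(h>174))&(s>180)&(v>110),blue=(h>100)&(h<125)&(s>130)&(v>50),white=(s<45)&(v>120),dark=(v<95)&(s>60)&(h<20))
def minrect(c):
    k=max(cv2.findContours(c,cv2.RETR_EXTERNAL,cv2.CHAIN_APPROX_NONE)[0],key=len);return cv2.minAreaRect(k),cv2.fitEllipse(k) if len(k)>5 else None
E
python3 - <<'E'
from m import *
T=cam('top');S=cam('scene')
B={'top':dict(red=(110,270,180,360),blue=(180,250,260,320),white=(350,200,420,265),dark=(370,218,402,248)),
'scene':dict(red=(485,160,525,210),blue=(380,270,460,345),white=(225,230,292,272),dark=(245,230,272,254))}
for n,d in(('top',T),('scene',S)):
    M=masks(d)
    for k in M:
        for c in comps(M[k],B[n][k],40)[:2]:
            print(n,k,c[:3],minrect(c[3]))
E
```

```text
top red (382, [142.6, 318.4], [127, 296, 32, 47]) (((142.77593994140625, 318.34027099609375), (50.741310119628906, 7.925482749938965), 59.931419372558594), ((142.47711181640625, 318.23419189453125), (7.351973533630371, 76.26595306396484), 150.0535430908203))
top blue (70, [198.3, 282.6], [193, 265, 22, 40]) (((200.90000915527344, 282.3000183105469), (13.914020538330078, 41.10960388183594), 18.43494987487793), ((214.96923828125, 286.8788757324219), (42.56034469604492, 44.36629867553711), 20.384862899780273))
top blue (69, [233.6, 288.0], [223, 266, 17, 43]) (((231.0, 287.0), (42.0, 16.0), 90.0), ((216.83743286132812, 286.9090881347656), (43.57082748413086, 44.504783630371094), 176.6790313720703))
top white (1405, [385.9, 232.8], [363, 210, 47, 47]) (((385.50006103515625, 233.00003051757812), (45.96194076538086, 45.96194076538086), 45.0), ((385.5428161621094, 232.92074584960938), (45.715057373046875, 45.90290832519531), 128.31109619140625))
top dark (115, [385.9, 232.2], [380, 227, 13, 12]) (((385.9000549316406, 232.30003356933594), (10.28591251373291, 12.074766159057617), 63.434951782
[... 312 characters left out ...]
1804199219, 34.86667251586914), 16.16360092163086))
scene blue (1367, [419.9, 313.8], [392, 282, 58, 56]) (((420.3899230957031, 309.27001953125), (56.00286102294922, 54.44722366333008), 8.130102157592773), ((420.50445556640625, 309.33148193359375), (55.126766204833984, 58.51275634765625), 112.40227508544922))
scene white (869, [257.6, 250.9], [234, 236, 49, 29]) (((258.0, 250.0), (28.0, 48.0), 90.0), ((257.3768310546875, 250.00904846191406), (26.890134811401367, 47.12454605102539), 84.1366958618164))
scene dark (176, [257.5, 243.4], [252, 235, 12, 17]) (((257.5, 243.0), (11.0, 16.0), 0.0), ((257.466064453125, 243.40982055664062), (11.967684745788574, 16.699142456054688), 176.76266479492188))
```

```bash
python3 - <<'E'
from m import *
T=cam('top');S=cam('scene')
for n,d,b in(('top',T,(180,250,260,325)),('scene',S,(385,275,460,345))):
    hsv=cv2.cvtColor(d['img'],cv2.COLOR_RGB2HSV).astype(int);h,s,v=hsv[...,0],hsv[...,1],hsv[...,2]
    m=(h>95)&(h<130)&(s>70)
    for nm,mm in(('blue',m),('cheese',(v>120)&(s<80)&((h<90)))):
        c=comps(mm,b,40)
        for q in c[:2]: print(n,nm,q[:3],minrect(q[3]))
    if n=='top':
        c=comps((v<110)&(s>50)&((h<20)|(h>165)),(125,225,290,350),100)
        for q in c[:2]: print('board',q[:3],minrect(q[3])[0])
print('knob side/top: lid flange top z20', plane(T,385.54,232.92,20),plane(S,257.4,250.,20))
print('lid flange tri',tri(ray(T,385.54,232.92),ray(S,257.4,250.0)))
print('knob mid tri',tri(ray(T,385.9,232.2),ray(S,257.5,243.4)))
print('bar tri',tri(ray(T,142.6,318.4),ray(S,502.7,185.6)))
sr=lambda d,px:45.8*np.linalg.norm(d['E']-plane(d,*px,20))/d['fx']
print('flange diam',sr(T,(385,233)))
E
```

```text
top blue (411, [215.9, 286.7], [192, 264, 50, 47]) (((216.00001525878906, 287.0), (46.66904067993164, 48.08325958251953), 45.0), ((216.1724853515625, 287.03448486328125), (46.286781311035156, 48.053123474121094), 79.49092102050781))
top cheese (1216, [216.1, 287.1], [197, 268, 39, 40]) (((216.0, 287.5), (39.0, 38.0), 90.0), ((216.11441040039062, 287.146484375), (37.83458709716797, 39.11759567260742), 7.792510032653809))
board (5574, [216.1, 288.9], [149, 233, 133, 111]) ((208.691162109375, 292.9852600097656), (67.22744750976562, 132.22540283203125), 59.036251068115234)
board (200, [137.3, 290.5], [125, 282, 32, 18]) ((141.05406188964844, 291.8243408203125), (14.467108726501465, 32.715396881103516), 80.53767395019531)
scene blue (1565, [420.1, 313.9], [392, 282, 59, 56]) (((420.8841247558594, 309.542724609375), (56.65138244628906, 55.4366340637207), 6.34019136428833), ((420.6247863769531, 309.29827880859375), (55.983341217041016, 58.985836029052734), 112.02906036376953))
scene cheese (1000, [421.9, 302.0], [399, 288, 47, 28]) (((422.0, 301.5), (27.0, 46.0), 90.0), ((421.9168395996094, 301.9137878417969), (25.98981475830078, 46.46745681762695), 98.30118560791016))
knob side/top: lid flange top z20 [ 633.52656096 -186.91215627   20.        ] [ 638.60244576 -183.85591597   20.        ]
lid flange tri (array([ 634.71525266, -188.09242465,   15.73251237]), [np.float64(1.1169327617547569), np.float64(1.1169327617546085)])
knob mid tri (array([ 634.71404685, -186.4575542 ,   34.92406893]), [np.float64(0.7274513192768194), np.float64(0.7274513192768179)])
bar tri (array([472.47166522, 278.56058846, 331.13910555]), [np.float64(0.2450960581774169), np.float64(0.24509605817743202)])
flange diam 105.63514068878852
```

```bash
python3 - <<'E'
from m import *
T=cam('top');S=cam('scene')
print('mould',plane(T,216.17,287.03,70),plane(T,216.1,287.1,60),plane(S,421.9,301.9,60))
print('tri cheese',tri(ray(T,216.1,287.1),ray(S,421.9,301.9)))
hsv=cv2.cvtColor(T['img'],cv2.COLOR_RGB2HSV).astype(int);h,s,v=hsv[...,0],hsv[...,1],hsv[...,2]
def ang(c,z):
    bp=cv2.boxPoints(minrect(c)[0]);e=[bp[1]-bp[0],bp[2]-bp[1]];e=max(e,key=np.linalg.norm);p=plane(T,*bp[0],z);q=plane(T,*(bp[0]+e),z);return np.degrees(np.arctan2((q-p)[1],(q-p)[0])),np.linalg.norm(q-p)
c=comps(masks(T)['red'],(110,270,180,360))[0];print('bar axis',ang(c[3],325))
c=comps((v<110)&(s>50)&((h<20)|(h>165)),(125,225,290,350),100)[0];print('board',ang(c[3],20))
# hough lines on board's edges
hull=minrect(c[3]);print(cv2.boxPoints(hull[0]).round(1).tolist())
r=np.array([472.5,278.6])-plane(T,216.17,287.03,70)[:2];print('mould->bar',r,np.linalg.norm(r),np.degrees(np.arctan2(r[1],r[0])))
E
```

```text
mould [519.72475678 194.15927854  70.        ] [519.39740268 196.04434193  60.        ] [517.48593539 194.12421628  60.        ]
tri cheese (array([519.45484799, 195.65668922,  62.11931346]), [np.float64(0.028731834972729756), np.float64(0.02873183497264755)])
bar axis (np.float64(-150.90587248085615), np.float64(89.38606303546976))
board (np.float64(-60.330916072150565), np.float64(300.62282865983235))
[[134.6999969482422, 297.8999938964844], [248.10000610351562, 230.1999969482422], [282.6000061035156, 288.0], [169.1999969482422, 355.70001220703125]]
mould->bar [-47.22475678  84.44072146] 96.7492278745349 119.21676615120712
```

>>> {"api": "drive_tool", "payload": {
  "deltas": [
    [[0,0,-4],[0,0,7.6]],
    [[0,0,-4],[0,0,7.6]],
    [[0,0,-4],[0,0,7.6]],
    [[0,0,-4],[0,0,7.6]],
    [[0,0,-4],[0,0,7.6]],
    [[0,0,0],[0,0,0]]
  ],
  "claw": 6
}}

```text
clock: 1.05
position: [240.8, 578.2, 438.6]
ee_rot: [0.863, -0.505, -0.001, -0.007]
contact_force: [0.3, -0.2, 0.7]
gripper_width: 60.1
grasp_force: 0.0
```

```bash
cat > go.py <<'E'
import sys;from h import *
# usage: x y z [azimuth of tool x wanted]  -> shift in tool axes (cm), turn (deg)
def go(p,az=None):
    s=arm.read_state();M=R.from_quat(s['ee_rot']).as_matrix()
    d=M.T@(np.array(p)-s['position'])/10
    a=np.degrees(np.arctan2(M[1,0],M[0,0]))
    print('t',round(s['clock'],2),'pos',s['position'].round(1),'az',round(a,2),'tilt',np.degrees(np.arccos(-M[2,2])).round(2),'F',s['contact_force'].round(1),'w',round(s['gripper_width'],1),'\n shift cm',d.round(2),'n',np.ceil(np.linalg.norm(d)/4.5))
    if az is not None:
        Rt=R.from_matrix(np.array([[np.cos(az),np.sin(az),0],[np.sin(az),-np.cos(az),0],[0,0,-1]]));print(' turn',(R.from_matrix(M).inv()*Rt).as_rotvec(degrees=True).round(2))
v=[float(x) for x in sys.argv[1:]]
go(v[:3],np.radians(v[3]) if len(v)>3 else None)
E
python3 go.py 634.5 -186.5 250 -60.7
```

```text
t 1.05 pos [240.8 578.2 438.6] az -60.67 tilt 0.76 F [ 0.3 -0.2  0.7] w 60.1 
 shift cm [86.12  3.31 18.08] n 20.0
 turn [-0.58  0.5   0.03]
```

>>> {"api": "drive_tool", "payload": {
  "deltas": [
    [[4.3,0.16,0],[0,0,0]],
    [[4.3,0.16,0],[0,0,0]],
    [[4.3,0.16,0],[0,0,0]],
    [[4.3,0.16,0],[0,0,0]],
    [[4.3,0.16,0],[0,0,0]],
    [[4.3,0.16,0],[0,0,0]],
    [[4.3,0.16,0],[0,0,0]],
    [[4.3,0.16,0],[0,0,0]],
    [[4.3,0.16,0],[0,0,0]],
    [[4.3,0.16,0],[0,0,0]],
    [[4.3,0.16,0],[0,0,0]],
    [[4.3,0.16,0],[0,0,0]]
  ]
}}

```text
clock: 2.25
position: [476.9, 116.6, 431.2]
ee_rot: [0.864, -0.504, 0.0, -0.0]
contact_force: [1.1, 1.2, 0.6]
gripper_width: 60.2
grasp_force: 0.0
```

>>> {"api": "drive_tool", "payload": {
  "deltas": [
    [[4.0,0.16,2],[0,0,0]],
    [[4.0,0.16,2],[0,0,0]],
    [[4.0,0.16,2],[0,0,0]],
    [[4.0,0.16,2],[0,0,0]],
    [[4.0,0.16,2],[0,0,0]],
    [[4.0,0.16,2],[0,0,0]],
    [[4.0,0.16,2],[0,0,0]],
    [[4.0,0.16,2],[0,0,0]],
    [[2.5,0.1,2],[0,0,0]],
    [[0,0,0],[0,0,0]],
    [[0,0,0],[0,0,0]]
  ]
}}

```text
clock: 3.35
position: [633.8, -189.4, 250.1]
ee_rot: [0.863, -0.505, -0.001, 0.001]
contact_force: [-0.3, 0.4, 0.7]
gripper_width: 60.1
grasp_force: 0.0
```

```bash
python3 go.py 634.5 -186.5 120 -60.7; python3 - <<'E'
from m import *
d=cam('wrist');save(d,'w1.png');print(proj(d,(634.5,-186.5,50)),proj(d,(634.5,-186.5,20)))
E
```

```text
t 3.35 pos [ 633.8 -189.4  250.1] az -60.6 tilt 0.13 F [-0.3  0.4  0.7] w 60.1 
 shift cm [-0.2  -0.22 13.01] n 3.0
 turn [0.11 0.06 0.1 ]
(np.float64(311.8526517160862), np.float64(216.94972615663653)) (np.float64(311.9333667670224), np.float64(210.38993991806586))
```

View pics/w1.png

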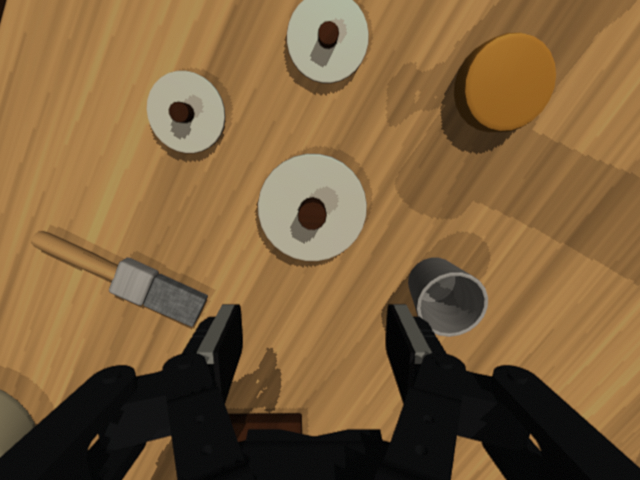

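The wrist view has the lid's flange centred at about (313,207) and its knob at (312,213), 3–4 px from the prediction. The cup at (450,290) and the brush are clear of the fingers.

>>> {"api": "drive_tool", "payload": {
  "deltas": [
    [[-0.1,-0.1,3.5],[0,0,0]],
    [[-0.1,-0.1,3.5],[0,0,0]],
    [[0,0,3],[0,0,0]],
    [[0,0,2],[0,0,0]],
    [[0,0,0],[0,0,0]],
    [[0,0,0],[0,0,0]]
  ]
}}

```text
clock: 4.0
position: [635.8, -185.5, 133.3]
ee_rot: [0.864, -0.503, 0.001, -0.0]
contact_force: [0.3, -0.5, 0.7]
gripper_width: 59.9
grasp_force: 0.0
```

```bash
python3 - <<'E'
from m import *
d1=cam('wrist')
T=cam('top');S=cam('scene')
hsv=cv2.cvtColor(d1['img'],cv2.COLOR_RGB2HSV).astype(int)
m=(hsv[...,1]<60)&(hsv[...,2]>80)
for q in comps(m,None,3000)[:3]: print('white',q[:3],minrect(q[3])[1])
k=(hsv[...,2]<100)&(hsv[...,1]>90)
for q in comps(k,(230,60,400,300),150)[:3]: print('knob',q[:3],minrect(q[3])[1],plane(d1,*minrect(q[3])[1][0],50))
save(d1,'w2.png');print([proj(d1,(634.5,-186.5,z)) for z in(50,20,15)], proj(d1,arm.read_state()['position']))
E
python3 go.py 634.5 -186.5 22 -60.7
```

```text
white (16084, [317.1, 233.2], [241, 161, 153, 148]) ((317.1219787597656, 234.55169677734375), (147.12245178222656, 152.09878540039062), 85.38248443603516)
white (9454, [135.5, 98.1], [78, 39, 114, 120]) ((134.37684631347656, 98.26771545410156), (106.75013732910156, 124.31277465820312), 145.77352905273438)
white (4997, [341.0, 23.8], [283, 0, 118, 57]) ((340.89739990234375, 23.76230239868164), (59.26313400268555, 123.5221939086914), 89.579345703125)
knob (1592, [317.3, 247.6], [297, 223, 42, 49]) ((317.3135070800781, 247.63055419921875), (40.31001663208008, 48.35834884643555), 2.1021320819854736) [ 636.85670318 -190.37722371   50.        ]
knob (489, [328.2, 65.8], [306, 60, 44, 16]) ((328.6722106933594, 65.958740234375), (14.754782676696777, 43.78761291503906), 91.04859161376953) [ 683.70698404 -285.32056039   50.        ]
[(np.float64(317.5120101539582), np.float64(254.34706077001783)), (np.float64(317.176388960424), np.float64(241.14946597565282)), (np.float64(317.1273302349392), np.float64(239.22033518013325))] (np.float64(314.9820863917387), np.float64(315.83910226135964))
t 4.15 pos [ 636.2 -186.   133.9] az -60.51 tilt 0.26 F [1.1 0.1 0.1] w 60.1 
 shift cm [-0.07  0.22 11.19] n 3.0
 turn [-0.2  -0.16  0.19]
```

View pics/w2.png

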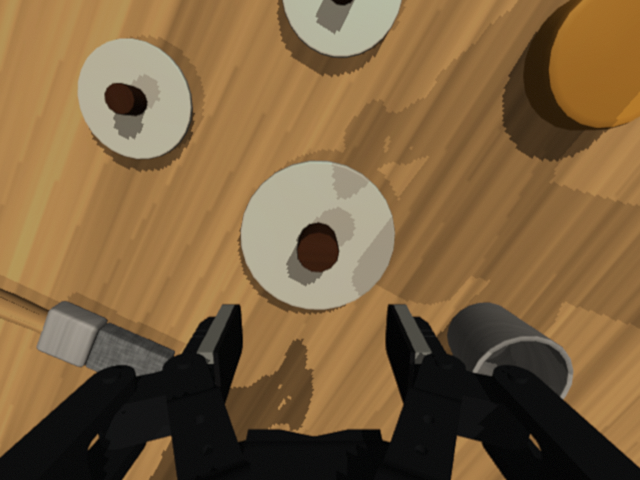

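The large lid's flange is centred at (317,235) and its knob top at (318,249). That puts it about 3 mm further along tool x than the first estimate.

>>> {"api": "drive_tool", "payload": {
  "deltas": [
    [[0.1,0.1,3.5],[0,0,0]],
    [[0.1,0.1,3.5],[0,0,0]],
    [[0.1,0,2.2],[0,0,0]],
    [[0,0,1.2],[0,0,0]],
    [[0,0,0.5],[0,0,0]],
    [[0,0,0],[0,0,0]],
    [[0,0,0],[0,0,0]]
  ]
}}

```text
clock: 4.85
position: [635.9, -189.9, 24.0]
ee_rot: [0.864, -0.504, 0.001, -0.001]
contact_force: [-0.4, 0.1, 1.0]
gripper_width: 59.7
grasp_force: 0.0
```

```bash
python3 go.py 636 -189 21 -60.7;
```

```text
t 4.85 pos [ 635.9 -189.9   24. ] az -60.54 tilt 0.17 F [-0.4  0.1  1. ] w 59.7 
 shift cm [-0.07 -0.05  0.3 ] n 1.0
 turn [-0.13 -0.11  0.16]
```

>>> {"api": "drive_tool", "payload": {
  "deltas": [
    [[0,0,0.2],[0,0,0]],
    [[0,0,0],[0,0,0]],
    [[0,0,0],[0,0,0]],
    [[0,0,0],[0,0,0]],
    [[0,0,0],[0,0,0]],
    [[0,0,0],[0,0,0]]
  ],
  "claw": 1.5
}}

```text
clock: 5.45
position: [635.2, -189.8, 21.3]
ee_rot: [0.864, -0.504, 0.001, -0.0]
contact_force: [-0.1, 0.4, 5.5]
gripper_width: 26.8
grasp_force: 59.3
```

>>> {"api": "drive_tool", "payload": {
  "deltas": [
    [[0,0,-1],[0,0,0]],
    [[0,0,-3],[0,0,0]],
    [[0,0,-4],[0,0,0]],
    [[0,0,-4],[0,0,0]],
    [[0,0,-4],[0,0,0]],
    [[0,0,-3],[0,0,0]],
    [[0,0,0],[0,0,0]],
    [[0,0,0],[0,0,0]]
  ]
}}

```text
clock: 6.25
position: [634.3, -189.6, 210.5]
ee_rot: [0.863, -0.504, -0.0, -0.0]
contact_force: [-0.4, 0.1, -2.2]
gripper_width: 25.9
grasp_force: 59.1
```

```bash
python3 go.py 519 195 210 -60.7; python3 - <<'E'
from m import *
d1=cam('wrist');save(d1,'w3.png')
E
```

```text
t 6.25 pos [ 634.3 -189.6  210.5] az -60.59 tilt 0.06 F [-0.4  0.1 -2.2] w 25.9 
 shift cm [-39.16  -8.84   0.08] n 9.0
 turn [-0.05  0.03  0.11]
```

View pics/w3.png

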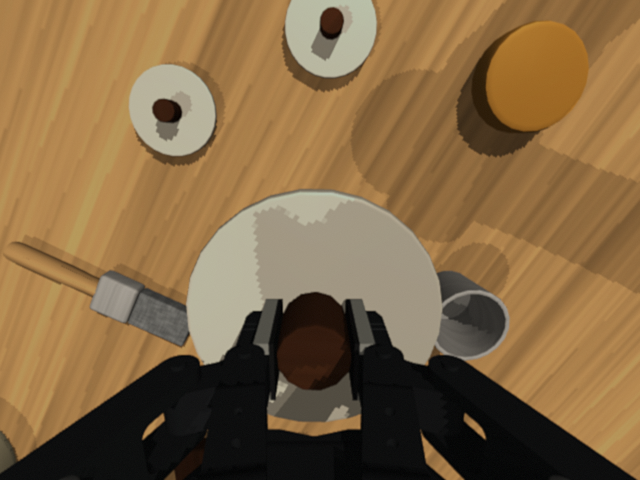

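The lid is held by its knob. The flange spans columns 187 to 441 with its top edge at row 190, and it looks level. I'll check that by casting its edge onto the flange plane.

```bash
cat > lidchk.py <<'E'
from m import *
def chk(d):
    s=arm.read_state();hsv=cv2.cvtColor(d['img'],cv2.COLOR_RGB2HSV).astype(int)
    m=(hsv[...,1]<75)&(hsv[...,2]>80)
    c=[q for q in comps(m,(150,150,480,430),4000)][0]
    k=max(cv2.findContours(c[3],cv2.RETR_EXTERNAL,cv2.CHAIN_APPROX_NONE)[0],key=len)[:,0]
    hull=cv2.convexHull(k)[:,0]
    P=[];M=R.from_quat(s['ee_rot']).as_matrix()
    for u,v in hull:
        if v>340 or u<155 or u>475: continue
        e,r=ray(d,u,v);n=M[:,2];p0=s['position']+n*1.3;p=e+r*((p0-e)@n)/(r@n);P.append(M.T@(p-s['position']))
    P=np.array(P);A=np.c_[2*P[:,:2],np.ones(len(P))];x,*_=np.linalg.lstsq(A,(P[:,:2]**2).sum(1),rcond=None)
    rad=np.sqrt(x[2]+x[0]**2+x[1]**2);q=P[:,:2]-x[:2];res=np.linalg.norm(q,axis=1)-rad
    print('centre tool xy',x[:2].round(2),'rad',rad.round(2),'res',res.std().round(2),'n',len(P), 'ends',P[:,:2].min(0).round(1),P[:,:2].max(0).round(1))
if __name__=='__main__': chk(cam('wrist'))
E
python3 lidchk.py
```

```text
centre tool xy [ 0.04 -0.65] rad 54.35 res 0.1 n 15 ends [ 38.2 -39.4] [54. 38.]
```

>>> {"api": "drive_tool", "payload": {
  "deltas": [
    [[-2.5,-0.57,0],[0,0,0]],
    [[-4,-0.9,0],[0,0,0]],
    [[-4,-0.9,0],[0,0,0]],
    [[-4,-0.9,0],[0,0,0]],
    [[-4,-0.9,0],[0,0,0]],
    [[-4,-0.9,0],[0,0,0]],
    [[-4,-0.9,0],[0,0,0]],
    [[-4,-0.9,0],[0,0,0]],
    [[-4,-0.9,0],[0,0,0]],
    [[-3,-0.75,0],[0,0,0]],
    [[-1.5,-0.31,0],[0,0,0]],
    [[0,0,0],[0,0,0]]
  ]
}}

```text
clock: 7.55
position: [518.9, 194.5, 208.9]
ee_rot: [0.864, -0.503, -0.001, 0.001]
contact_force: [0.7, -0.6, -1.9]
gripper_width: 26.3
grasp_force: 59.1
```

>>> {"api": "drive_tool", "payload": {
  "deltas": [
    [[0,0,2],[0,0,0]],
    [[0,0,2.5],[0,0,0]],
    [[0,0,2],[0,0,0]],
    [[0,0,1],[0,0,0]],
    [[0,0,0],[0,0,0]],
    [[0,0,0],[0,0,0]]
  ]
}}

```text
clock: 8.15
position: [520.6, 192.9, 135.8]
ee_rot: [0.863, -0.504, 0.0, -0.0]
contact_force: [-0.2, -0.5, -0.9]
gripper_width: 26.5
grasp_force: 59.2
```

```bash
python3 go.py 519.5 194 83 -60.7; python3 lidchk.py; python3 - <<'E'
from m import *
d=cam('scene');cv2.imwrite('pics/s2.png',cv2.resize(d['img'][150:370,330:560,::-1],None,fx=2.6,fy=2.6))
t=cam('top');cv2.imwrite('pics/t2.png',cv2.resize(t['img'][210:370,110:300,::-1],None,fx=3.5,fy=3.5))
E
```

```text
t 8.15 pos [520.6 192.9 135.8] az -60.58 tilt 0.04 F [-0.2 -0.5 -0.9] w 26.5 
 shift cm [-0.15  0.04  5.28] n 2.0
 turn [-0.03 -0.02  0.12]
centre tool xy [-0.13 -0.18] rad 54.85 res 0.22 n 41 ends [-10.4 -55. ] [54.7 54.7]
```

View pics/s2.png

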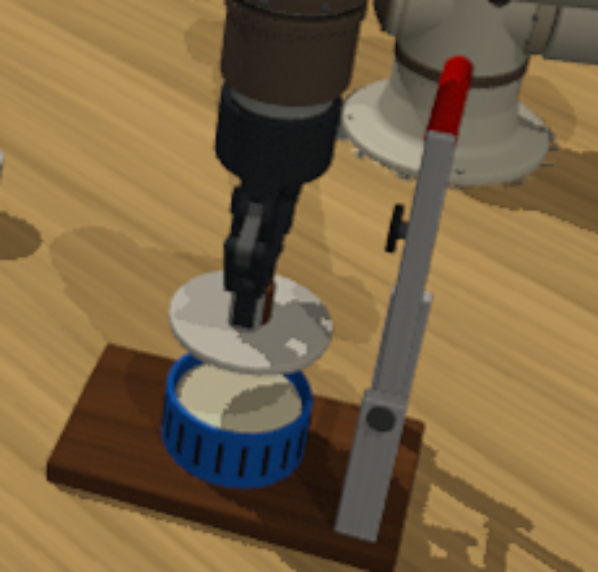

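The scene view shows the lid level just above the mould, with its plug over the opening, and the press arm upright well clear of the gripper.

>>> {"api": "drive_tool", "payload": {
  "deltas": [
    [[-0.05,0,2],[0,0,0]],
    [[-0.1,0,1.5],[0,0,0]],
    [[0,0,0.8],[0,0,0]],
    [[0,0,0.4],[0,0,0]],
    [[0,0,0.2],[0,0,0]],
    [[0,0,0],[0,0,0]]
  ]
}}

```text
clock: 8.9
position: [519.5, 194.8, 86.8]
ee_rot: [0.864, -0.504, 0.0, -0.0]
contact_force: [-0.3, 0.9, -0.7]
gripper_width: 26.5
grasp_force: 59.2
```

```bash
python3 go.py 519.5 194 81.3 -60.7
```

```text
t 8.9 pos [519.5 194.8  86.8] az -60.55 tilt 0.05 F [-0.3  0.9 -0.7] w 26.5 
 shift cm [0.07 0.04 0.55] n 1.0
 turn [-0.05 -0.    0.15]
```

>>> {"api": "drive_tool", "payload": {
  "deltas": [
    [[0,0,0.2],[0,0,0]],
    [[0,0,0.15],[0,0,0]],
    [[0,0,0.1],[0,0,0]],
    [[0,0,0.1],[0,0,0]],
    [[0,0,0],[0,0,0]]
  ]
}}

```text
clock: 9.4
position: [519.2, 194.6, 81.2]
ee_rot: [0.864, -0.504, 0.0, -0.0]
contact_force: [-1.2, 0.1, 2.7]
gripper_width: 26.3
grasp_force: 59.5
```

>>> {"api": "drive_tool", "payload": {
  "deltas": [
    [[0,0,0],[0,0,0]],
    [[0,0,0],[0,0,0]],
    [[0,0,0],[0,0,0]],
    [[0,0,-1],[0,0,0]],
    [[0,0,-2],[0,0,0]],
    [[0,0,-3],[0,0,0]],
    [[2,0,-3],[0,0,0]],
    [[3,0,-3],[0,0,0]],
    [[3,0,0],[0,0,0]],
    [[0,0,0],[0,0,0]],
    [[0,0,0],[0,0,0]]
  ],
  "claw": 5.5
}}

```text
clock: 10.5
position: [558.4, 124.4, 201.1]
ee_rot: [0.863, -0.505, -0.0, -0.0]
contact_force: [-0.6, 0.6, 0.1]
gripper_width: 55.2
grasp_force: 0.0
```

```bash
python3 go.py 472.5 278.6 420 29.3; python3 - <<'E'
from m import *
T=cam('top');S=cam('scene');W=cam('wrist')
w=W['img'];cv2.imwrite('pics/v3.png',np.hstack([cv2.resize(S['img'][150:370,370:550,::-1],(400,489)),cv2.resize(w[:,:,::-1],(400,300))if 0 else cv2.copyMakeBorder(cv2.resize(w[:,:,::-1],(400,300)),0,189,0,0,0)]))
c=comps(masks(S)['red'],(485,160,525,210))[0];t=comps(masks(T)['red'],(110,270,180,360))
print(c[:3],t[0][:3],'bar',tri(ray(T,*t[0][1]),ray(S,*c[1])))
E
```

```text
t 10.5 pos [558.4 124.4 201.1] az -60.65 tilt 0.02 F [-0.6  0.6  0.1] w 55.2 
 shift cm [-17.66  -0.07 -21.89] n 7.0
 turn [-2.000e-02  0.000e+00 -8.995e+01]
(179, [504.1, 180.7], [497, 172, 14, 19]) (18, [155.8, 336.8], [154, 334, 5, 6]) bar (array([438.80130987, 259.02612641, 319.72628347]), [np.float64(0.3751257302385721), np.float64(0.37512573023863965)])
```

View pics/v3.png

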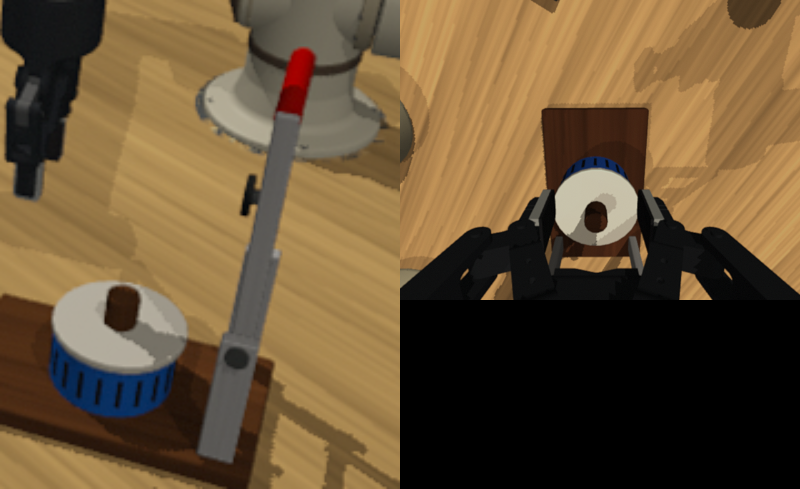

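The lid sits level in the mould and the press arm is still up. The arm now blocks the top view of the bar. I'll rise and turn the gripper so that it straddles the bar.

>>> {"api": "drive_tool", "payload": {
  "deltas": [
    [[0,0,-2],[0,0,-8.2]],
    [[0,0,-2],[0,0,-8.2]],
    [[0,0,-2],[0,0,-8.2]],
    [[0,0,-2],[0,0,-8.2]],
    [[0,0,-2],[0,0,-8.2]],
    [[0,0,-2],[0,0,-8.2]],
    [[0,0,-2],[0,0,-8.2]],
    [[0,0,-2],[0,0,-8.2]],
    [[0,0,-2],[0,0,-8.2]],
    [[0,0,-2],[0,0,-8.2]],
    [[0,0,-2],[0,0,-7.9]],
    [[0,0,0],[0,0,0]]
  ]
}}

```text
clock: 11.85
position: [559.0, 125.9, 423.7]
ee_rot: [0.967, 0.254, 0.003, -0.0]
contact_force: [-0.6, 0.3, 1.4]
gripper_width: 55.0
grasp_force: 0.0
```

```bash
python3 go.py 471.5 280 420 29.3
```

```text
t 11.85 pos [559.  125.9 423.7] az 29.45 tilt 0.31 F [-0.6  0.3  1.4] w 55.0 
 shift cm [ -0.04 -17.73   0.34] n 4.0
 turn [ 0.07 -0.31  0.15]
```

Stop about 5 cm short first, so that I can see the bar with the wrist camera from two places.

>>> {"api": "drive_tool", "payload": {
  "deltas": [
    [[0,-3,0],[0,0,0]],
    [[0,-4,0],[0,0,0]],
    [[0,-3.5,0],[0,0,0]],
    [[0,-2,0],[0,0,0]],
    [[0,0,0],[0,0,0]],
    [[0,0,0],[0,0,0]]
  ]
}}

```text
clock: 12.45
position: [496.7, 234.3, 419.9]
ee_rot: [0.967, 0.253, -0.001, 0.0]
contact_force: [0.3, -1.0, 0.7]
gripper_width: 55.1
grasp_force: 0.0
```

```bash
cat > bar.py <<'E'
from m import *;import pickle,sys
W=cam('wrist');c=comps(masks(W)['red'])[0];r=minrect(c[3])[0];print(c[:3],r,arm.read_state()['position'].round(1))
print('plane325',plane(W,*r[0],325).round(1),'pred px',proj(W,(471.5,280,325)))
pickle.dump(ray(W,*r[0]),open(sys.argv[1],'wb'))
if len(sys.argv)>2:
    S=cam('scene');q=comps(masks(S)['red'],(470,150,530,220));print('scene',q[0][:3])
    print('tri',tri(pickle.load(open(sys.argv[2],'rb')),ray(W,*r[0])))
E
python3 bar.py b1.pkl
```

```text
(2049, [239.1, 260.4], [224, 212, 30, 103]) ((239.27157592773438, 262.802001953125), (103.5219497680664, 23.654020309448242), 85.91438293457031) [497.1 233.8 420. ]
plane325 [463.9 275.  325. ] pred px (np.float64(237.51946290230626), np.float64(250.08263776866613))
```

>>> {"api": "drive_tool", "payload": {
  "deltas": [
    [[0,-2.5,0],[0,0,0]],
    [[0,-2.7,0],[0,0,0]],
    [[0,0,0],[0,0,0]],
    [[0,0,0],[0,0,0]]
  ]
}}

```text
clock: 12.9
position: [472.0, 278.7, 420.5]
ee_rot: [0.967, 0.253, -0.0, 0.0]
contact_force: [0.2, 0.6, -0.2]
gripper_width: 55.1
grasp_force: 0.0
```

```bash
python3 bar.py b2.pkl b1.pkl; python3 -c "
from h import *;save(cam('wrist'),'w4.png')"
```

```text
(2778, [315.0, 247.7], [304, 183, 22, 134]) ((314.5, 249.5), (133.0, 21.0), 90.0) [472.2 278.4 420.6]
plane325 [472.6 279.3 325. ] pred px (np.float64(312.7989814075159), np.float64(250.29353021490599))
scene (283, [502.6, 185.7], [494, 172, 17, 28])
tri (array([471.29973972, 277.65358376, 333.54307819]), [np.float64(4.486474492047048), np.float64(4.486474492047172)])
```

View pics/w4.png

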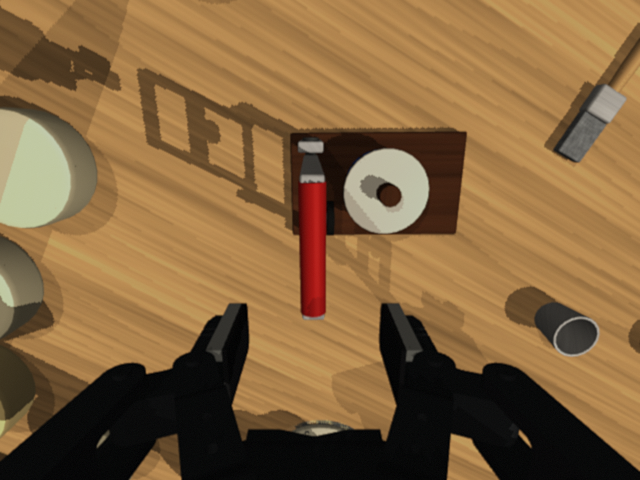

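The red bar lies at columns 304–326, parallel to the finger faces and centred between them. The lid's knob at (389,195) is off to one side. I'll descend and grip.

>>> {"api": "drive_tool", "payload": {
  "deltas": [
    [[0,0,3],[0,0,0]],
    [[0,0,4],[0,0,0]],
    [[0,0,3],[0,0,0]],
    [[0,0,1.4],[0,0,0]],
    [[0,0,0],[0,0,0]],
    [[0,0,0],[0,0,0]]
  ]
}}

```text
clock: 13.65
position: [472.5, 278.9, 307.6]
ee_rot: [0.968, 0.253, 0.001, 0.0]
contact_force: [0.6, 0.0, 0.6]
gripper_width: 54.8
grasp_force: 0.0
```

>>> {"api": "drive_tool", "payload": {
  "deltas": [
    [[0,0,0],[0,0,0]],
    [[0,0,0],[0,0,0]],
    [[0,0,0],[0,0,0]],
    [[0,0,0],[0,0,0]],
    [[0,0,0],[0,0,0]]
  ],
  "claw": 0.8
}}

```text
clock: 14.15
position: [472.1, 279.4, 308.1]
ee_rot: [0.967, 0.253, 0.001, -0.0]
contact_force: [-1.1, -0.5, 4.8]
gripper_width: 16.0
grasp_force: 58.7
```

```bash
python3 go.py 472 279 306 29.3; python3 -c "
from h import *;print(arm.read_state()['joints'].round(2))"
```

```text
t 14.15 pos [472.1 279.4 308.1] az 29.36 tilt 0.13 F [-1.1 -0.5  4.8] w 16.0 
 shift cm [-0.03  0.03  0.21] n 1.0
 turn [ 0.   -0.13  0.06]
[ 0.83  0.21 -0.05  0.   -1.31  1.25]
```

>>> {"api": "drive_tool", "payload": {
  "deltas": [
    [[0,1.7,0.1],[0,0,0]],
    [[0,2.35,0.39],[0,0,0]],
    [[0,2.6,0.8],[0,0,0]],
    [[0,2.46,1.15],[0,0,0]],
    [[0,2.28,1.48],[0,0,0]],
    [[0,2.05,1.78],[0,0,0]],
    [[0,0,0],[0,0,0]]
  ]
}}

```text
clock: 14.85
position: [539.5, 160.7, 248.2]
ee_rot: [0.968, 0.253, 0.001, 0.0]
contact_force: [5.4, -1.2, -2.3]
gripper_width: 16.0
grasp_force: 62.7
```

```bash
python3 go.py 539 164 251 29.3;python3 -c "
from h import *
s=arm.read_state();print(s['joints'].round(2),s['wrist_torque'].round(2))
h=np.array([470.3,281.8]);d=s['position'][:2]-h;u=np.array([.489,-.872]);print(d@u,d@np.array([.872,.489]))"
```

```text
t 14.85 pos [539.5 160.7 248.2] az 29.26 tilt 0.11 F [ 5.4 -1.2 -2.3] w 16.0 
 shift cm [ 0.12 -0.32 -0.28] n 1.0
 turn [ 0.08 -0.09 -0.04]
[ 0.58  0.27 -0.12  0.   -1.18  1.5 ] [-0.45 -1.6   0.32]
139.47860078860123 1.1428054328785466
```

>>> {"api": "drive_tool", "payload": {
  "deltas": [
    [[0,1.75,2.08],[0,0,0]],
    [[0,1.44,2.31],[0,0,0]],
    [[0,1.11,2.49],[0,0,0]],
    [[0,0.75,2.61],[0,0,0]],
    [[0,0.3,2.0],[0,0,0]],
    [[0,0.05,1.2],[0,0,0]],
    [[0,0,0],[0,0,0]],
    [[0,0,0],[0,0,0]]
  ]
}}

```text
clock: 15.65
position: [567.0, 112.8, 123.0]
ee_rot: [0.967, 0.253, 0.002, 0.002]
contact_force: [10.1, -10.2, -1.6]
gripper_width: 16.2
grasp_force: 72.4
```

```bash
cat > th.py <<'E'
from h import *
s=arm.read_state();print(s['joints'].round(2),s['wrist_torque'].round(2),s['contact_force'].round(1))
h=np.array([470.3,281.8]);d=s['position'][:2]-h;u=np.array([.489,-.872]);z=s['position'][2]+17-130;print(d@u,d@np.array([.872,.489]),z,np.arctan2(z,d@u))
E
python3 th.py
```

```text
[ 0.48  0.4  -0.26  0.01 -0.9   1.6 ] [-2.78 -2.6   0.12] [ 10.1 -10.2  -1.6]
194.68276075335174 1.7108108773588107 10.014529041456626 0.05139494558035998
```

>>> {"api": "drive_tool", "payload": {
  "deltas": [
    [[0,0,0.3],[0,0,0]],
    [[0,0,0.3],[0,0,0]],
    [[0,0,0],[0,0,0]]
  ]
}}

```text
clock: 15.95
position: [567.2, 112.5, 118.2]
ee_rot: [0.967, 0.253, 0.002, 0.002]
contact_force: [9.7, -12.6, 0.9]
gripper_width: 16.3
grasp_force: 73.1
```

>>> {"api": "drive_tool", "payload": {
  "deltas": [
    [[0,0,0.2],[0,0,0]],
    [[0,0,0.1],[0,0,0]],
    [[0,0,0],[0,0,0]]
  ]
}}

```text
clock: 16.25
position: [567.3, 112.4, 115.8]
ee_rot: [0.967, 0.253, 0.003, 0.002]
contact_force: [8.1, -13.9, 3.6]
gripper_width: 15.9
grasp_force: 73.3
```

>>> {"api": "drive_tool", "payload": {
  "deltas": [
    [[0,0,0.2],[0,0,0]],
    [[0,0,0],[0,0,0]]
  ]
}}

```text
clock: 16.45
position: [567.3, 112.4, 113.9]
ee_rot: [0.967, 0.253, 0.003, 0.002]
contact_force: [7.7, -13.7, 4.7]
gripper_width: 16.2
grasp_force: 73.3
```

>>> {"api": "drive_tool", "payload": {
  "deltas": [
    [[0,0,0.2],[0,0,0]],
    [[0,0,0],[0,0,0]]
  ]
}}

```text
clock: 16.65
position: [567.4, 112.2, 111.4]
ee_rot: [0.967, 0.253, 0.003, 0.002]
contact_force: [9.8, -13.3, 1.4]
gripper_width: 15.6
grasp_force: 73.9
```

```bash
python3 th.py
```

```text
[ 0.48  0.42 -0.27  0.01 -0.88  1.6 ] [-3.41 -2.42  0.08] [  9.8 -13.3   1.4]
195.39303346005403 1.7805386678452257 -1.6160499222984868 -0.008270576725595256
```

>>> {"api": "drive_tool", "payload": {
  "deltas": [
    [[0,0,0.2],[0,0,0]],
    [[0,0,0],[0,0,0]]
  ]
}}

```text
clock: 16.85
position: [567.5, 112.2, 109.3]
ee_rot: [0.967, 0.253, 0.002, 0.002]
contact_force: [9.6, -13.5, 0.9]
gripper_width: 16.1
grasp_force: 73.9
```

```bash
python3 th.py; python3 - <<'E'
from m import *
S=cam('scene');cv2.imwrite('pics/s5.png',cv2.resize(S['img'][215:375,310:510,::-1],None,fx=3.7,fy=3.7,interpolation=cv2.INTER_CUBIC))
E
```

```text
[ 0.48  0.42 -0.28  0.01 -0.87  1.6 ] [-3.38 -2.49  0.01] [  9.6 -13.5   0.9]
195.3836093383632 1.7959940121239855 -3.6788232231458977 -0.018826495162043072
```

View pics/s5.png

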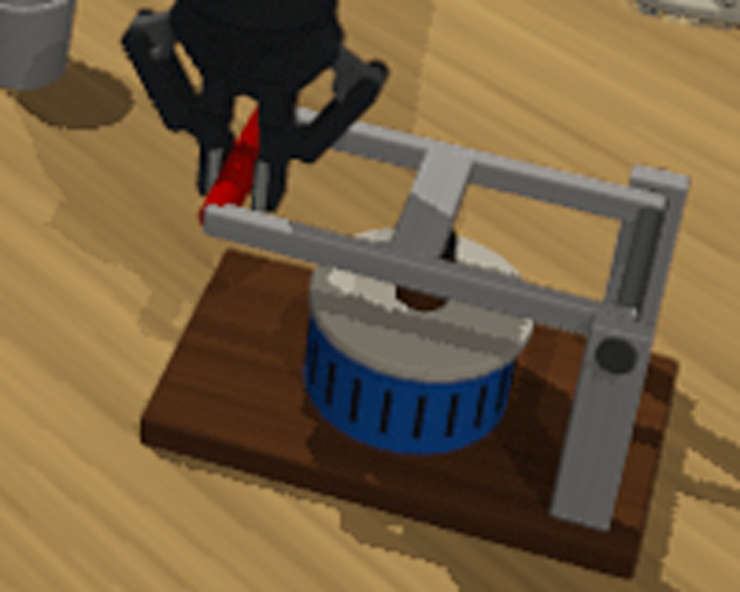

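The press arm is close to level with its foot over the knob, and the near bar end is at about (366,273) in the full image. I'll check the arm's angle by ray-casting.

```bash
python3 - <<'E'
from m import *
S=cam('scene');h=np.array([470.3,281.8]);u=np.array([.489,-.872]);w=np.array([.872,.489])
def P(a,b,z): return proj(S,[*(h+a*u+b*w),z])
f=lambda p:tuple(np.round([(p[0]-310)*3.7,(p[1]-215)*3.7],0))
print('pivot y=68',f(P(0,68,130)),'y=60',f(P(0,60,130)))
for th in(-.04,-.02,0,.02,.04): print(th,'bar inner end y41',f(P(195*np.cos(th),41,130+195*np.sin(th))),'outer end of side bar top',f(P(203*np.cos(th)-8*np.sin(th),49,130+203*np.sin(th)+8*np.cos(th))),'bot',f(P(203*np.cos(th)+8*np.sin(th),49,130+203*np.sin(th)-8*np.cos(th))))
print('knob top',f(P(100,0,110)),'seat flange top ctr',f(P(100,0,80)))
hsv=cv2.cvtColor(S['img'],cv2.COLOR_RGB2HSV).astype(int)
c=comps(masks(S)['red'],(340,230,400,290),5)
for q in c: print([((q[2][0]-310)*3.7,(q[2][1]+q[2][3]-215)*3.7)],q[:3])
E
```

```text
pivot y=68 (np.float64(614.0), np.float64(355.0)) y=60 (np.float64(617.0), np.float64(344.0))
-0.04 bar inner end y41 (np.float64(216.0), np.float64(230.0)) outer end of side bar top (np.float64(196.0), np.float64(223.0)) bot (np.float64(195.0), np.float64(249.0))
-0.02 bar inner end y41 (np.float64(217.0), np.float64(223.0)) outer end of side bar top (np.float64(196.0), np.float64(216.0)) bot (np.float64(195.0), np.float64(242.0))
0 bar inner end y41 (np.float64(217.0), np.float64(217.0)) outer end of side bar top (np.float64(197.0), np.float64(210.0)) bot (np.float64(195.0), np.float64(235.0))
0.02 bar inner end y41 (np.float64(217.0), np.float64(211.0)) outer end of side bar top (np.float64(198.0), np.float64(203.0)) bot (np.float64(196.0), np.float64(229.0))
0.04 bar inner end y41 (np.float64(218.0), np.float64(205.0)) outer end of side bar top (np.float64(199.0), np.float64(197.0)) bot (np.float64(196.0), np.float64(222.0))
knob top (np.float64(424.0), np.float64(247.0)) seat flange top ctr (np.float64(417.0), np.float64(293.0))
[(203.5, 207.20000000000002)] (45, [369.9, 267.0], [365, 264, 10, 7])
[(236.8, 148.0)] (31, [377.4, 250.5], [374, 246, 6, 9])
```

>>> {"api": "drive_tool", "payload": {
  "deltas": [
    [[0,0,0.15],[0,0,0]],
    [[0,0,0],[0,0,0]],
    [[0,0,0],[0,0,0]]
  ]
}}

```text
clock: 17.25
position: [567.5, 112.2, 107.9]
ee_rot: [0.967, 0.253, 0.002, 0.002]
contact_force: [9.3, -13.6, 1.7]
gripper_width: 16.4
grasp_force: 74.0
```

```bash
python3 th.py; python3 - <<'E'
from m import *
S=cam('scene');cv2.imwrite('pics/s6.png',cv2.resize(S['img'][215:375,310:510,::-1],None,fx=3.7,fy=3.7,interpolation=cv2.INTER_CUBIC))
a=cv2.imread('pics/s5.png').astype(int);b=cv2.imread('pics/s6.png').astype(int);print((abs(a-b).max(2)>25).sum())
for x in(240,300,520):
    for im in(a,b): g=im[150:330,x].sum(1);print(x,np.argsort(-abs(np.diff(g)))[:5]+150)
E
```

```text
[ 0.48  0.42 -0.28  0.01 -0.87  1.6 ] [-3.35 -2.38  0.04] [  9.3 -13.6   1.7]
195.40107047171634 1.7846097784063863 -5.0711031276409955 -0.02594645503968437
4229
240 [206 207 205 208 204]
240 [208 207 209 211 210]
300 [160 159 161 158 264]
300 [163 162 161 164 160]
520 [171 196 195 172 324]
520 [174 172 173 175 171]
```

>>> {"api": "drive_tool", "payload": {
  "deltas": [
    [[0,0,0.15],[0,0,0]],
    [[0,0,0],[0,0,0]],
    [[0,0,0],[0,0,0]]
  ]
}}

```text
clock: 17.6
position: [567.5, 112.2, 106.5]
ee_rot: [0.967, 0.253, 0.003, 0.002]
contact_force: [8.4, -14.0, 3.0]
gripper_width: 16.6
grasp_force: 74.0
```

```bash
python3 - <<'E'
from m import *
S=cam('scene');cv2.imwrite('pics/s7.png',cv2.resize(S['img'][215:375,310:510,::-1],None,fx=3.7,fy=3.7,interpolation=cv2.INTER_CUBIC))
I=[cv2.imread(f'pics/s{k}.png',0).astype(np.float32) for k in(5,6,7)]
for nm,(x0,x1,y0,y1) in dict(end=(208,290,195,265),far=(320,420,110,170),grip=(130,200,20,130),lid=(320,520,320,440)).items():
    print(nm,[cv2.phaseCorrelate(I[0][y0:y1,x0:x1],i[y0:y1,x0:x1])[0] for i in I[1:]])
E
```

```text
end [(-0.14856889041608667, 0.16110653677801423), (0.14396032160392025, 0.17082500156371339)]
far [(0.4340570202998819, 0.35635557945630936), (0.30509407253939, 1.1643348148268302)]
grip [(-0.2087292129762659, 0.50024260212966), (-0.4497542535195933, 0.6710527723434936)]
lid [(-0.019867363008856387, 0.04699293986259789), (-0.025287027262692163, 0.07878675190099216)]
```

View pics/s7.png

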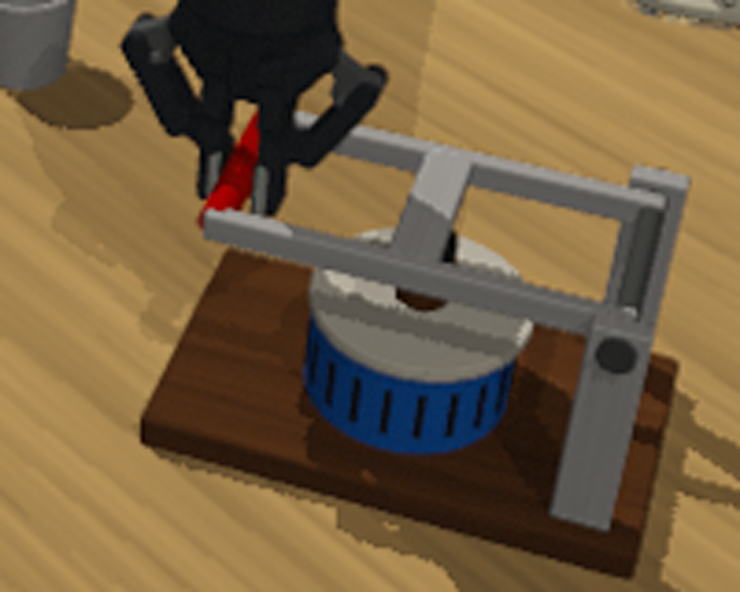

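The arm end has settled at about (205,211) to (207,240), which puts the angle near −0.01 to 0. The lid hasn't moved. Releasing and rising.

>>> {"api": "drive_tool", "payload": {
  "deltas": [
    [[0,0,0],[0,0,0]],
    [[0,0,0],[0,0,0]],
    [[0,0,0],[0,0,0]],
    [[0,0,0],[0,0,0]],
    [[0,0,-1],[0,0,0]],
    [[0,0,-3],[0,0,0]],
    [[0,0,-4],[0,0,0]],
    [[0,0,-4],[0,0,0]],
    [[0,0,-3],[0,0,0]],
    [[0,0,0],[0,0,0]],
    [[0,0,0],[0,0,0]]
  ],
  "claw": 5
}}

```text
clock: 18.75
position: [564.0, 115.3, 256.1]
ee_rot: [0.967, 0.253, 0.001, -0.0]
contact_force: [-0.6, -0.2, -1.4]
gripper_width: 49.9
grasp_force: 0.0
```

```bash
python3 th.py; python3 - <<'E'
from m import *
S=cam('scene');T=cam('top');W=cam('wrist')
q=comps(masks(S)['red'],(340,230,420,290),5);print(q[0][:3])
for c in comps(masks(W)['red']): print('w',c[:3],minrect(c[3])[0])
h=np.array([470.3,281.8]);u=np.array([.489,-.872])
for th in(-.05,-.02,0,.02,.05): 
    p=[*(h+195*np.cos(th)*u),130+195*np.sin(th)];print(th,proj(S,p),proj(W,p))
c=comps(masks(W)['red'])[0];print('tri',tri(ray(S,*q[0][1]),ray(W,*minrect(c[3])[0][0])))
cv2.imwrite('pics/s8.png',cv2.resize(S['img'][215:375,310:510,::-1],None,fx=3.7,fy=3.7,interpolation=cv2.INTER_CUBIC))
E
```

```text
[ 0.48  0.28 -0.08 -0.   -1.21  1.6 ] [-0.03  0.04  0.  ] [-0.6 -0.2 -1.4]
190.9773027047737 0.2604468344926401 143.07922929717927 0.6429856727880396
(207, [375.4, 258.1], [365, 244, 20, 28])
w (2402, [321.7, 234.5], [311, 174, 22, 123]) ((321.5, 235.0), (122.0, 21.0), 90.0)
-0.05 (np.float64(375.159240672638), np.float64(265.2178696119598)) (np.float64(319.59713816523947), np.float64(234.31850448325756))
-0.02 (np.float64(375.2583783425418), np.float64(262.7010097243567)) (np.float64(319.97058725391025), np.float64(236.38781783815324))
0 (np.float64(375.37519269952963), np.float64(261.02528672265186)) (np.float64(320.0978763102946), np.float64(237.81434677104446))
0.02 (np.float64(375.53284774116366), np.float64(259.3519674860094)) (np.float64(320.1231260527395), np.float64(239.27959051996646))
0.05 (np.float64(375.8463745974423), np.float64(256.84774699485445)) (np.float64(319.9603714588163), np.float64(241.55221508229144))
tri (array([569.82246176, 114.05182857, 140.06197432]), [np.float64(0.8315812443389483), np.float64(0.8315812443389803)])
```

View pics/s8.png

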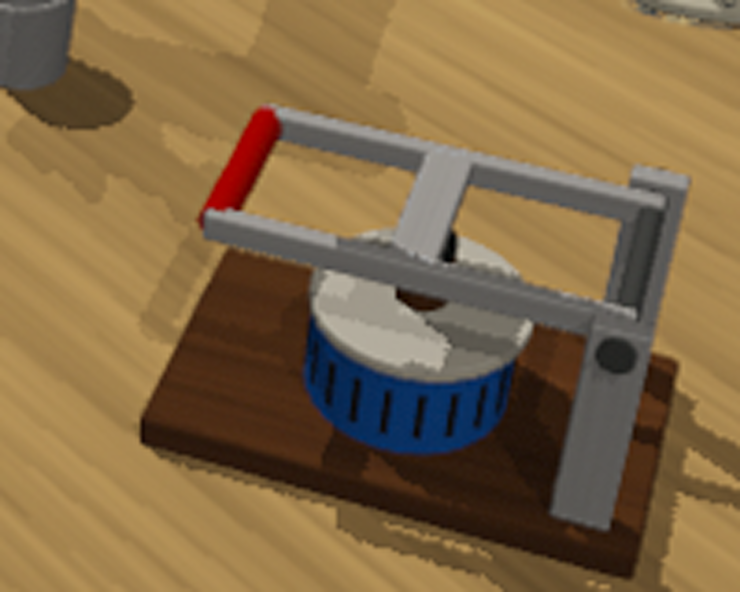

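The arm looks level with its foot over the knob, but the image angle is only good to about ±0.03. I'll confirm by pressing on the bar with shut fingers until the foot stops firmly on the knob.

>>> {"api": "drive_tool", "payload": {
  "deltas": [
    [[0,0.4,1],[0,0,0]],
    [[0,0,3.5],[0,0,0]],
    [[0,0,3.5],[0,0,0]],
    [[0,0,2],[0,0,0]],
    [[0,0,0.6],[0,0,0]],
    [[0,0,0],[0,0,0]],
    [[0,0,0],[0,0,0]]
  ],
  "claw": 0
}}

```text
clock: 19.6
position: [566.8, 111.6, 149.6]
ee_rot: [0.967, 0.253, 0.001, 0.0]
contact_force: [0.1, -0.7, -0.4]
gripper_width: -0.1
grasp_force: 0.0
```

>>> {"api": "drive_tool", "payload": {
  "deltas": [
    [[0,0,0.3],[0,0,0]],
    [[0,0,0.2],[0,0,0]],
    [[0,0,0],[0,0,0]]
  ]
}}

```text
clock: 19.9
position: [566.0, 111.5, 144.2]
ee_rot: [0.967, 0.253, 0.0, -0.0]
contact_force: [-0.7, 0.2, -0.2]
gripper_width: 0.0
grasp_force: 0.0
```

>>> {"api": "drive_tool", "payload": {
  "deltas": [
    [[0,0,0.2],[0,0,0]],
    [[0,0,0],[0,0,0]]
  ]
}}

```text
clock: 20.1
position: [565.9, 111.5, 141.8]
ee_rot: [0.967, 0.253, -0.0, -0.0]
contact_force: [0.5, -0.2, 0.9]
gripper_width: -0.2
grasp_force: 0.0
```

>>> {"api": "drive_tool", "payload": {
  "deltas": [
    [[0,0,0.2],[0,0,0]],
    [[0,0,0],[0,0,0]]
  ]
}}

```text
clock: 20.3
position: [566.1, 111.5, 139.8]
ee_rot: [0.967, 0.253, 0.0, 0.0]
contact_force: [-0.0, -0.3, 0.1]
gripper_width: -0.1
grasp_force: 0.0
```

>>> {"api": "drive_tool", "payload": {
  "deltas": [
    [[0,0,0.15],[0,0,0]],
    [[0,0,0],[0,0,0]]
  ]
}}

```text
clock: 20.5
position: [566.2, 111.4, 139.0]
ee_rot: [0.967, 0.253, 0.0, 0.0]
contact_force: [-1.5, 0.2, 3.4]
gripper_width: 0.3
grasp_force: 1.8
```

>>> {"api": "drive_tool", "payload": {
  "deltas": [
    [[0,0,0.15],[0,0,0]],
    [[0,0,0],[0,0,0]]
  ]
}}

```text
clock: 20.7
position: [566.2, 111.5, 138.9]
ee_rot: [0.967, 0.254, 0.001, 0.0]
contact_force: [-4.1, -0.1, 10.6]
gripper_width: 0.2
grasp_force: 5.0
```

There's a firm stop at z = 139 mm, which is the bar's top at angle 0, with force climbing to 10.6 N. The foot is on the knob, so I'll retreat.

>>> {"api": "drive_tool", "payload": {
  "deltas": [
    [[0,0,-1],[0,0,0]],
    [[0,0,-3],[0,0,0]],
    [[0,0,-4],[0,0,0]],
    [[0,0,-4],[0,0,0]],
    [[0,0,-3],[0,0,0]],
    [[0,0,0],[0,0,0]],
    [[0,0,0],[0,0,0]],
    [[0,0,0],[0,0,0]]
  ]
}}

```text
clock: 21.5
position: [565.3, 111.3, 285.4]
ee_rot: [0.967, 0.253, -0.001, -0.0]
contact_force: [-0.1, -0.2, 0.2]
gripper_width: -0.2
grasp_force: 0.0
```

```bash
python3 - <<'E'
from m import *
S=cam('scene');s=arm.read_state();print(s['position'],s['contact_force'])
a=cv2.imread('pics/s8.png',0).astype(np.float32);b=cv2.resize(S['img'][215:375,310:510,::-1],None,fx=3.7,fy=3.7,interpolation=cv2.INTER_CUBIC);b=cv2.cvtColor(b,cv2.COLOR_BGR2GRAY).astype(np.float32)
print('changed px',(abs(a-b)>30)[100:450,200:680].sum())
print(comps(masks(S)['red'],(340,230,420,290),5)[0][:3])
print(arm.job_done())
E
```

```text
[565.31675091 111.28557162 285.21201991] [ 0.9190609  -0.22505703  0.43683424]
changed px 3477
(203, [375.3, 258.8], [365, 245, 20, 28])
the job is handed in; nothing more can be done
None
```

The lid is seated level in the mould, the press arm is down with its foot resting on the knob (firm stop at the level position), the robot is clear, and the job was handed in at about 21.5 s; no verdict was returned.

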